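# Clear and hold the damp box lid

## Robot

A 6-joint arm with a two-finger parallel gripper is mounted at the origin on the work surface. World frame = base frame: x ahead of the robot, y to its left, z up, the work surface at z = 0. Lengths are in m, angles in rad, forces in N, time in s.
With the tool pointing down it reaches from about 0.275 to 0.975 m from the base axis. Payload 8.4 kg.
Tool frame: the origin (TCP) lies between the finger pads, 19 mm behind the fingertips; this is the grasp point; z points along the fingers, y is the line along which they close (so a half turn about z gives the same grasp; the last joint's range is limited). The gripper opens to 92 mm and grips with 3 to 60 N. Pads are 20 mm wide; open, the fingers measure 128 mm over their backs; the gripper's body (75 mm by 189 mm) begins 69 mm behind the grasp point.
Start: joints at [1.276, 0.353, 1.633, -0, 1.155, -0.002], TCP at [0.18, 0.598, 0.233] pointing down, gripper open.
Joint ranges: [-2.63, 2.63], [-0.92, 2.1], [0.06, 2.66], [-1.3, 4.44], [0, 2.69], [-3.02, 3.02]. Speed limits (rad/s): [2.22, 2.22, 2.79, 3.14, 3.14, 3.14].

## Interface

Orientations are given as a unit quaternion [w, x, y, z].
In Python, from cell import bot, vision, probe_bus, job_done gives the robot as it stands (bot), with the cameras (vision), the job as plain functions and the readings (probe_bus).
- The arm moves only by the shell command python3 inch.py [FORCE], which reads ROWS from standard input. ROWS is a JSON object whose key "ticks" holds a list of rows, 1 to 12 of them, each of 7 numbers: a rotation vector rx, ry, rz in rad, then dx, dy, dz in m, then the opening from 0.0 (shut) to 1.0 (fully open); each row shifts and turns the commanded pose from where the row before left it, along the tool's axes as they then stand; what a row does not reach is not made up. A row lasts 1/12 s, in which the tool goes at most 0.0417 m and 0.125 rad, less where a joint would pass 70% of its speed; a pose out of reach is approached as far as the arm can. The fingers move at their own pace and stop on an object; FORCE is the grip in N (left out, the last holds). Time passes only in rows, so rows that do not move let the fingers close. It prints the time, the measured TCP pose, the force, the opening and the grip force at its end. Input that does not fit is refused with a message, and nothing moves.
- probe_bus.get_state(): the state, without advancing time (a new reading comes with each control period).
- vision.capture(name): name is "side" or "top" or "wrist"; returns a dict with "img" (420x560x3 uint8, red, green, blue), "fx", "fy", "cx", "cy" (pixels), "rvec" (rotation vector, rad) and "tvec" (3), from world to camera coordinates, as OpenCV has them. Camera axes: x right, y down, z forward; pixel columns grow to the right and rows downward; lengths in m; the calibration is good to about 2 mm. The wrist camera is an equidistant fisheye: a pixel r from the principal point sees the ray r / f radians off the axis. A picture is of the moment at which its call begins. There is no depth.
- job_done(): hands the job in; it is judged then, once.
The state is a dict: "clock": time; "joint_pos": joint angles; "joint_vel": joint speeds; "joint_torque": joint torques, N m; "position": TCP position; "orientation": TCP orientation; "force": force on the tool from outside, world axes, zero at the start; "moment": the same for the moment, N m; "finger_gap": opening from 0.0 (shut) to 1.0 (fully open); "grip_force": force on a finger pad.
Only numpy, scipy, OpenCV 4.12 (cv2) and the standard library are available. Lean on these libraries where they do the work, as an engineer would, in place of code of your own. Each camera call takes 0.05 s, during which the arm holds its last target. There are 200 camera calls.

## Task

Hang the red pail, which stands on the green damp box's sprung lid, by its bail on the hook stand and let it hang freely. Then raise the lid by its front steel bar just past its balance point (57 degrees), never letting it fly open to its stop, and ease it back to 3 to 10 degrees below that point, where it would fall shut by itself. Finish there still holding the bar, and leave the clay figure, tool jar and plaster block alone.

Things in the scene. Friction and masses are not known exactly. Their poses are not given: they have to be found in the camera images.
- pail: Red pail, 60 mm high, 76 mm wide at foot, 96 mm at rim, 0.15 to 0.31 kg, on the closed lid. Origin: centre of underside, z up. Stiff upright bail of 6 mm wire in its y-z plane: legs at y = +-51 mm up to z = 115 mm, then two straight slopes to a peak at y = 0, z = 129 mm. Pinch a slope across the wire (along the pail's x) about 28 mm beside the peak: the peak stays free for the hook.
- bail_peak (a point): Centre of the wire at the peak of the pail's bail, 129 mm above the pail's underside; axes as the pail's.
- hook_stand: Fixed dark steel stand left or right of the box: foot 100 mm wide, 12 mm high; post 16 mm thick, 220 mm high; one hook. Origin: centre of the foot's underside, z up. Hook: 8 mm round bar, centre line 200 mm up, level from the post along the stand's own -x for 108 mm, then turned up, ending at 124 mm. The pail hangs clear of the post 65 to 105 mm from it, bail across the bar.
- hook_stand_tip (a point): End of the hook: 124 mm from the post along the stand's -x, 222 mm above the table; the wire around it ends 4 mm farther.
- damp_box: Fixed green box, 180 mm (x) by 280 mm (y), 90 mm high. Origin: centre of its underside, z up; its front faces its own -x, more or less to the robot.
- lid (a joint): Angle of the 1.5 kg sheet-metal lid (180 x 280 x 12 mm), hinged along the box's far (+x) edge: 0 closed, grows as the front rises, stop at 1.5. Over-centre spring, balance at 1.00 rad (57 degrees): below it the lid pulls shut (lifting at the bar takes about 3 N when closed, falling to 1 N at 0.9 rad), above it it swings open by itself. Almost no friction: it stays nowhere unless held.
- lid_hinge (a point): Middle of the lid's hinge axis (axis along the box's y), 90 mm ahead (+x) of the box's origin, 90.5 mm above the table.
- grab_bar (a point): Round steel bar, 14 mm thick, 120 mm long along the box's y, 50 mm ahead of the lid's front edge on two end arms (free gap 43 mm). This point is its middle; at lid angle a it lies 230 cos a - 6 sin a mm nearer (box's -x) and 230 sin a + 6 cos a mm higher than point lid_hinge. Pinch it from above, one finger in the gap; it turns between the pads as the lid rises.
- figure: Bystander: brown clay animal figure, 155 mm high, 100 mm wide, loose. Origin: centre of its underside. On the other side of the box from the hook stand.
- tool_jar: Bystander: white and red jar of wooden clay tools, 72 mm wide, 170 mm high, loose. Origin: centre of its underside.
- plaster_block: Bystander: white plaster block, 70 x 110 x 50 mm, loose. Origin: centre of its underside.

How it is judged:
By the outcome, as a careful person would: the job done as asked, in the order asked, and still so for the second after the job is handed in, while the arm keeps its last pose, push and grip.
It also fails if it takes over 64 s, if anything falls off the work surface, if the arm or the gripper's body presses on something with over 40 N, if the wrist force passes 120 N, or if a joint passes its speed limit or range.

## Working session

There is one attempt and no reset: what is moved stays moved. The work goes in short steps, Python scripts to look and compute and a shell command to move; the robot and the scene stay as the last step left them, time stands still between calls to the robot, and variables do not carry over. Pictures are saved under pics/ and viewed, at most 10 in all, crops included, and the job is handed in when it is done.

```bash
ls; mkdir -p pics
python3 - <<'E'
from cell import bot, vision, probe_bus, job_done
import cv2,numpy as np,pickle
C={}
for n in("side","top"):
    c=vision.capture(n);C[n]=c;cv2.imwrite(f"pics/{n}0.png",cv2.resize(c["img"][:,:,::-1],(800,600),interpolation=cv2.INTER_CUBIC))
    R=cv2.Rodrigues(np.array(c["rvec"]))[0];print(n,c["fx"],c["cx"],c["cy"],-R.T@np.array(c["tvec"]).ravel(),R[2])
pickle.dump(C,open("c0.pkl","wb"))
s=probe_bus.get_state();print(s)
E
```

```text
cell.py
inch.py
pics
side 476.9460788197695 284.276979109801 198.94385920037897 [ 0.12830699 -0.85007898  0.92942226] [ 0.3523588   0.69786665 -0.62355867]
top 461.81525600633154 275.41455739911123 208.23232158245722 [0.38179108 0.01890575 1.36085439] [ 0.15253716 -0.01316643 -0.98821003]
{'clock': 0.1, 'joint_pos': array([ 1.27558871e+00,  3.53557072e-01,  1.63405186e+00, -2.35160590e-05,
        1.15520381e+00, -2.39787715e-03]), 'joint_vel': array([-0.00145742, -0.00127331, -0.00131012, -0.00091322,  0.00133595,
        0.00023213]), 'joint_torque': array([ 1.52460085e-03, -5.94909096e+01, -3.34928763e+01,  7.01233721e-02,
        1.83919526e-02, -6.88296814e-05]), 'position': array([0.18028568, 0.59799411, 0.23265576]), 'orientation': array([-7.98065570e-05,  1.45877684e-01,  9.89302446e-01, -6.04899446e-04]), 'force': array([-0.43701888,  0.23700008,  0.70474452]), 'moment': array([ 0.00508331, -0.01722502,  0.00081649]), 'grip_force': 0.0, 'finger_gap': 1.001722968559031}
```

View pics/side0.png

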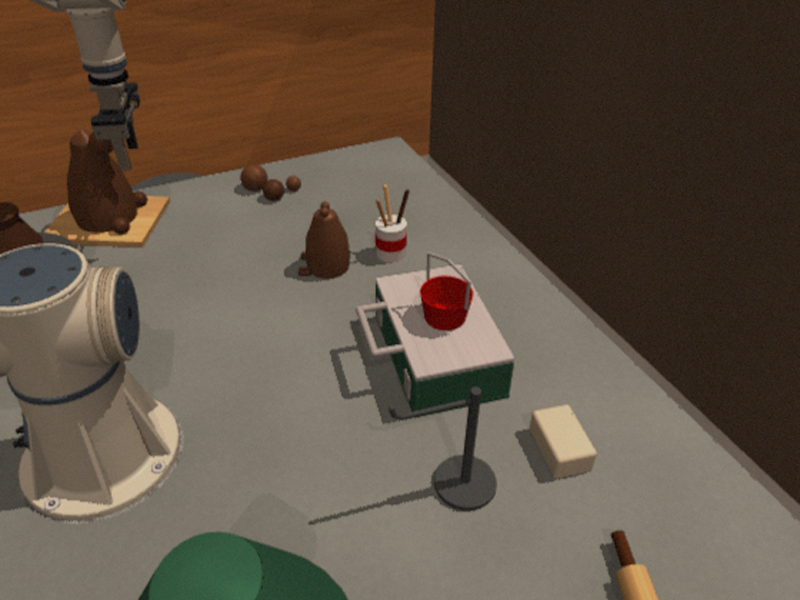

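View pics/top0.png

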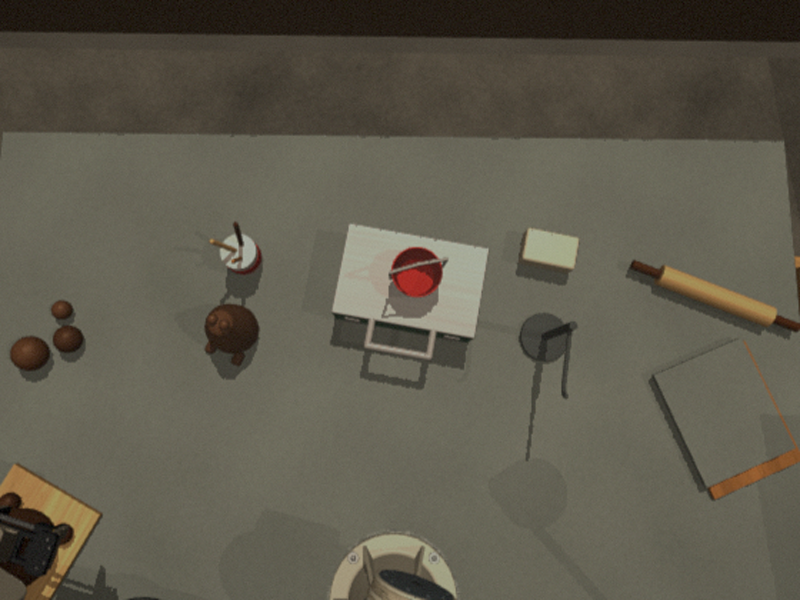

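The side view shows the pail at (447,300) and the stand at (470,440), right of the box. The top view shows the lid corners near (348,226), (488,247), (475,338) and (334,313). Next I'll enlarge both.

Run:
```python
import cv2,pickle
C=pickle.load(open("c0.pkl","rb"))
for n,x,y in(("top",224,150),("side",236,166)):
    im=C[n]["img"][y:y+150,x:x+200,::-1]
    im=cv2.convertScaleAbs(im,alpha=1.4,beta=15)
    cv2.imwrite(f"pics/{n}0c.png",cv2.resize(im,(800,600),interpolation=cv2.INTER_CUBIC))
```

```text
(no output)
```

View pics/top0c.png

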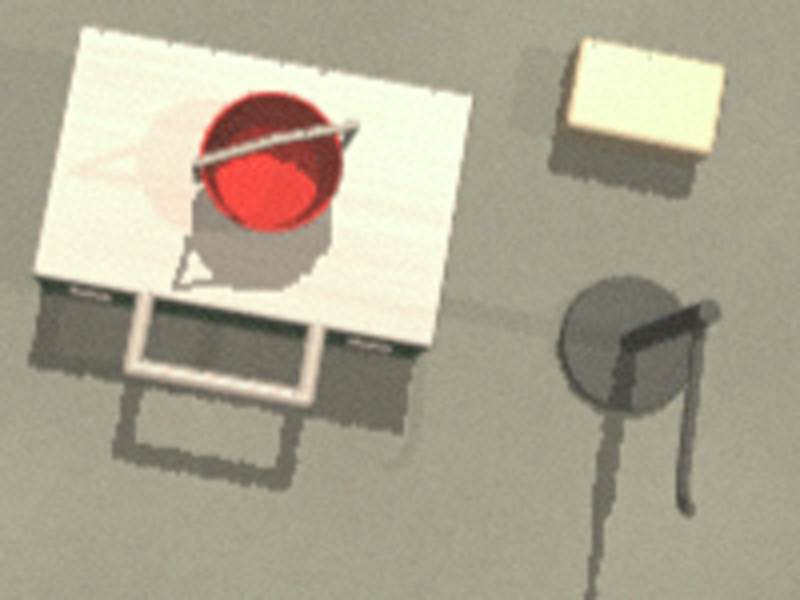

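View pics/side0c.png

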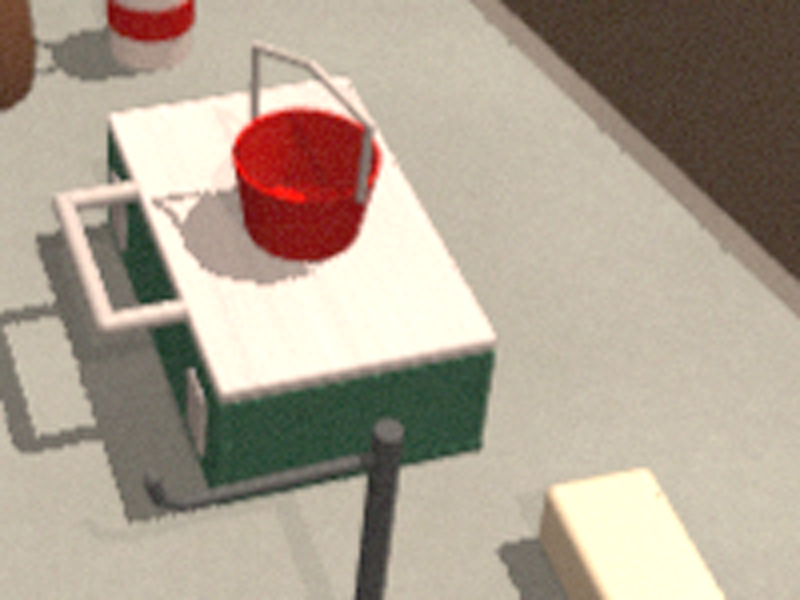

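Crop pixels of the top view: lid corners (82,28), (470,95), (433,347), (36,276), bail corners (195,165) and (354,126), post top (708,312), hook tip (686,510). Crop pixels of the side view: bail (255,47), (312,65), (371,130), post top (388,430), hook tip (153,482). I'll fit poses from both.

```bash
cat > h.py <<'E'
import numpy as np,cv2,pickle
from scipy.optimize import least_squares
from scipy.spatial.transform import Rotation as Ro
def proj(c,P):
    return cv2.projectPoints(np.array([P],float),np.array(c["rvec"],float),np.array(c["tvec"],float),np.array([[c["fx"],0,c["cx"]],[0,c["fy"],c["cy"]],[0,0,1.]]),None)[0].ravel()
OFF={"top":(224,150),"side":(236,166)}
def w(q,p):
    x,y,a=q;return [x+p[0]*np.cos(a)-p[1]*np.sin(a),y+p[0]*np.sin(a)+p[1]*np.cos(a),p[2]]
def fit(C,obs,q0):
    f=lambda q:np.concatenate([proj(C[n],w(q,p))-(np.array(u)/4+OFF[n]) for n,p,u in obs])
    r=least_squares(f,q0,loss="soft_l1");return r.x,r.fun.reshape(-1,2).round(1)
E
python3 - <<'E'
from h import *
C=pickle.load(open("c0.pkl","rb"))
box=[("top",(.09,.14,.102),(82,28)),("top",(.09,-.14,.102),(470,95)),("top",(-.09,-.14,.102),(433,347)),("top",(-.09,.14,.102),(36,276)),
("side",(.09,.14,.102),(348,80)),("side",(-.09,.14,.102),(108,117)),("side",(-.09,-.14,.102),(223,393)),("side",(.09,-.14,.102),(495,342)),
("top",(-.14,0,.0965),(218,387)),("side",(-.14,0,.0965),(84,262))]
pail=[("top",(0,.051,.2175),(195,165)),("top",(0,-.051,.2175),(354,126)),("side",(0,.051,.2175),(255,47)),("side",(0,-.051,.2175),(371,130)),("side",(0,0,.2315),(312,65)),("top",(0,0,.1625),(271,162)),("side",(0,0,.1625),(306,152))]
st=[("top",(0,0,.012),(626,345)),("top",(0,0,.22),(708,312)),("side",(0,0,.22),(388,430)),("top",(-.124,0,.222),(686,508)),("side",(-.124,0,.222),(153,480)),("side",(0,0,.012),((465*.7-236)*4,(481*.7-166)*4))]
for n,o,q in(("box",box,(.55,0,0)),("pail",pail,(.55,0,0)),("stand",st,(.5,-.2,0))):
    x,r=fit(C,o,q);print(n,x.round(4),r.tolist())
E
```

```text
box [ 0.6113 -0.0332 -0.1741] [[0.2, -1.2], [1.6, -0.2], [0.6, -0.0], [-0.7, -0.6], [-0.9, -1.2], [-1.3, -0.7], [-1.7, 0.7], [0.5, -0.5], [0.7, -1.1], [-1.1, 0.2]]
pail [ 0.6163 -0.041   0.2526] [[0.9, -0.8], [0.2, -0.6], [-0.3, -0.1], [-1.1, -1.5], [-0.5, 0.3], [0.4, -0.6], [-0.5, 0.3]]
stand [ 0.5124 -0.3112 -0.1552] [[1.0, -1.1], [0.6, -0.8], [-0.4, -0.1], [0.3, -0.2], [-1.3, 0.0], [-0.3, -0.6]]
```

```bash
cat >> h.py <<'E'
def plan(pos,yaw=None,s=None):
    "rz and tool-axis shift (after turning) to a pose with the tool pointing down, y axis at yaw"
    from cell import bot, vision, probe_bus, job_done
    s=s or probe_bus.get_state();q=s["orientation"];R=Ro.from_quat([*q[1:],q[0]]).as_matrix()
    cur=np.arctan2(R[1,1],R[0,1])
    if yaw is None: yaw=cur
    d=np.array(pos)-s["position"]
    t=np.array([[-np.sin(yaw),np.cos(yaw),0],[np.cos(yaw),np.sin(yaw),0],[0,0,-1]])@d
    T=np.array([[-np.sin(yaw),np.cos(yaw),0],[np.cos(yaw),np.sin(yaw),0],[0,0,-1]]).T
    print("rz",round(-(yaw-cur),4),"tilt err",Ro.from_matrix(R.T@T).as_rotvec().round(4),"d",t.round(4),"|d|",np.linalg.norm(t).round(3))
E
echo '{"ticks": [[0, 0, 0.1137, 0, 0, -0.013, 1], [0, 0, 0.1137, 0, 0, -0.013, 1], [0, 0, 0.1137, 0, 0, -0.013, 1], [0, 0, 0.1137, 0, 0, -0.013, 1], [0, 0, 0.1137, 0, 0, -0.013, 1], [0, 0, 0.1137, 0, 0, -0.013, 1], [0, 0, 0.1137, 0, 0, -0.013, 1], [0, 0, 0.1137, 0, 0, -0.013, 1], [0, 0, 0.1137, 0, 0, -0.013, 1], [0, 0, 0, 0, 0, 0, 1]]}' | python3 inch.py
python3 -c "
from h import *
plan((.6093,-.0139,.33),.2526)"
```

```text
clock: 0.93
position: [0.1807, 0.5993, 0.3526]
orientation: [-0.001, 0.614, 0.79, 0.002]
force: [-0.2, -0.1, 0.9]
finger_gap: 0.999
grip_force: 0.0
rz -0.0031 tilt err [ 0.0017 -0.0028 -0.0031] d [-0.7008  0.2618  0.0226] |d| 0.748
```

```bash
echo '{"ticks": [[0, 0, 0, -0.035, 0.0131, 0.001, 1], [0, 0, 0, -0.035, 0.0131, 0.001, 1], [0, 0, 0, -0.035, 0.0131, 0.001, 1], [0, 0, 0, -0.035, 0.0131, 0.001, 1], [0, 0, 0, -0.035, 0.0131, 0.001, 1], [0, 0, 0, -0.035, 0.0131, 0.001, 1], [0, 0, 0, -0.035, 0.0131, 0.001, 1], [0, 0, 0, -0.035, 0.0131, 0.001, 1], [0, 0, 0, -0.035, 0.0131, 0.001, 1], [0, 0, 0, -0.035, 0.0131, 0.001, 1]]}' | python3 inch.py
echo '{"ticks": [[0, 0, 0, -0.035, 0.0131, 0.001, 1], [0, 0, 0, -0.035, 0.0131, 0.001, 1], [0, 0, 0, -0.035, 0.0131, 0.001, 1], [0, 0, 0, -0.035, 0.0131, 0.001, 1], [0, 0, 0, -0.035, 0.0131, 0.001, 1], [0, 0, 0, -0.035, 0.0131, 0.001, 1], [0, 0, 0, -0.035, 0.0131, 0.001, 1], [0, 0, 0, -0.035, 0.0131, 0.001, 1], [0, 0, 0, -0.035, 0.0131, 0.001, 1], [0, 0, 0, -0.035, 0.0131, 0.001, 1], [0, 0, 0, 0, 0, 0, 1]]}' | python3 inch.py
python3 - <<'E'
from h import *
from cell import bot, vision, probe_bus, job_done
plan((.6093,-.0139,.2238),.2526)
c=vision.capture("wrist");print(c["fx"],c["cx"],c["cy"]);pickle.dump(c,open("w1.pkl","wb"))
cv2.imwrite("pics/w1.png",cv2.resize(c["img"][:,:,::-1],(800,600)))
E
```

```text
clock: 1.77
position: [0.3957, 0.2908, 0.3394]
orientation: [-0.0, 0.61, 0.793, -0.0]
force: [1.0, -0.1, -0.1]
finger_gap: 1.001
grip_force: 0.0
clock: 2.68
position: [0.6126, -0.0179, 0.3284]
orientation: [0.0, 0.611, 0.791, -0.001]
force: [-1.2, -0.2, -0.3]
finger_gap: 1.0
grip_force: 0.0
rz 0.0029 tilt err [-0.0009  0.0019  0.0029] d [ 0.0047 -0.0022  0.1046] |d| 0.105
325.19226210127806 279.2720808391098 206.76152828969254
```

View pics/w1.png

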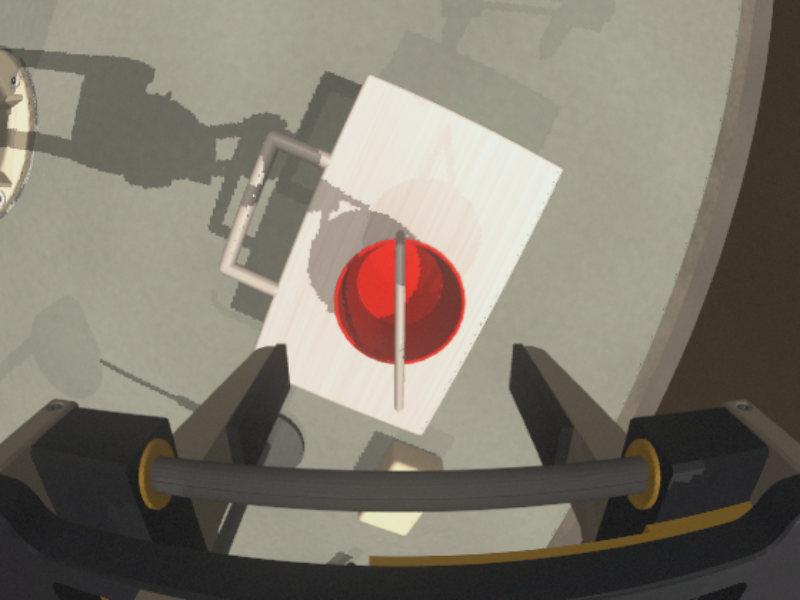

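The wrist view shows the bail upright in the picture, from (401,233) to (399,409), centred between the fingers. I'll check it against the fit through the fisheye rays.

```bash
cat >> h.py <<'E'
def ray(c,u,v,z):
    "world point at height z seen at full-size wrist pixel u,v"
    x,y=(u-c["cx"])/c["fx"],(v-c["cy"])/c["fy"];t=np.hypot(x,y)
    d=np.array([x/t*np.sin(t),y/t*np.sin(t),np.cos(t)])
    R=cv2.Rodrigues(np.array(c["rvec"],float))[0];o=-R.T@np.array(c["tvec"]).ravel();d=R.T@d
    return o+d*(z-o[2])/d[2]
E
python3 - <<'E'
from h import *
c=pickle.load(open("w1.pkl","rb"))
a=ray(c,401*.7,235*.7,.2175);b=ray(c,399*.7,407*.7,.2175)
m=(a+b)/2;d=a-b;print(a,b,m,np.linalg.norm(d),np.arctan2(-d[0],d[1]))
E
```

```text
[0.60382715 0.02002658 0.2175    ] [ 0.63097544 -0.08842077  0.2175    ] [ 0.6174013 -0.0341971  0.2175   ] 0.11179381846591258 0.24529501660858058
```

```bash
echo '{"ticks": [[0, 0, 0.003, 0.002, -0.0002, 0.026, 1], [0, 0, 0, 0.002, -0.0002, 0.026, 1], [0, 0, 0, 0.002, -0.0002, 0.026, 1], [0, 0, 0, 0.002, 0, 0.0265, 1], [0, 0, 0, 0, 0, 0, 1], [0, 0, 0, 0, 0, 0, 0], [0, 0, 0, 0, 0, 0, 0], [0, 0, 0, 0, 0, 0, 0], [0, 0, 0, 0, 0, 0, 0], [0, 0, 0, 0, 0, 0, 0]]}' | python3 inch.py 15
echo '{"ticks": [[0, 0, 0, 0, 0, 0, 0], [0, 0, 0, 0, 0, 0, 0], [0, 0, 0, 0, 0, 0, 0]]}' | python3 inch.py 60
```

```text
clock: 3.57
position: [0.6083, -0.0054, 0.2271]
orientation: [0.001, 0.613, 0.79, 0.001]
force: [-0.8, -0.2, -0.8]
finger_gap: 0.659
grip_force: 0.0
clock: 3.82
position: [0.6078, -0.0055, 0.226]
orientation: [0.0, 0.613, 0.79, 0.0]
force: [-0.6, 0.2, -0.5]
finger_gap: 0.444
grip_force: 0.0
```

```bash
echo '{"ticks": [[0, 0, 0, -0.005, 0, 0.002, 0], [0, 0, 0, 0, 0, 0, 0], [0, 0, 0, 0, 0, 0, 0], [0, 0, 0, 0, 0, 0, 0], [0, 0, 0, 0, 0, 0, 0], [0, 0, 0, 0, 0, 0, 0], [0, 0, 0, 0, 0, 0, 0], [0, 0, 0, 0, 0, 0, 0], [0, 0, 0, 0, 0, 0, 0]]}' | python3 inch.py 55
```

```text
clock: 4.57
position: [0.609, -0.0102, 0.2238]
orientation: [0.0, 0.613, 0.79, 0.0]
force: [0.2, 0.6, -1.5]
finger_gap: 0.043
grip_force: 55.0
```

```bash
echo '{"ticks": [[0, 0, 0, 0, 0, -0.005, 0], [0, 0, 0, 0, 0, -0.01, 0], [0, 0, 0, 0, 0, -0.015, 0], [0, 0, 0, 0, 0, -0.02, 0], [0, 0, 0, 0, 0, -0.02, 0], [0, 0, 0, 0, 0, -0.01, 0], [0, 0, 0, 0, 0, 0, 0], [0, 0, 0, 0, 0, 0, 0]]}' | python3 inch.py
python3 - <<'E'
from h import *
from cell import bot, vision, probe_bus, job_done
c=vision.capture("side");w=vision.capture("wrist")
a=cv2.resize(c["img"][130:280,250:400,::-1],(400,400));b=cv2.resize(w["img"][100:350,150:400,::-1],(400,400))
cv2.imwrite("pics/g1.png",cv2.convertScaleAbs(np.hstack([a,b]),alpha=1.3))
pickle.dump((c,w),open("g1.pkl","wb"));print(probe_bus.get_state()["position"])
E
```

```text
clock: 5.23
position: [0.609, -0.0102, 0.3041]
orientation: [0.0, 0.613, 0.79, 0.0]
force: [0.2, 0.1, -1.0]
finger_gap: 0.046
grip_force: 55.0
[ 0.60833395 -0.01022621  0.3026245 ]
```

View pics/g1.png

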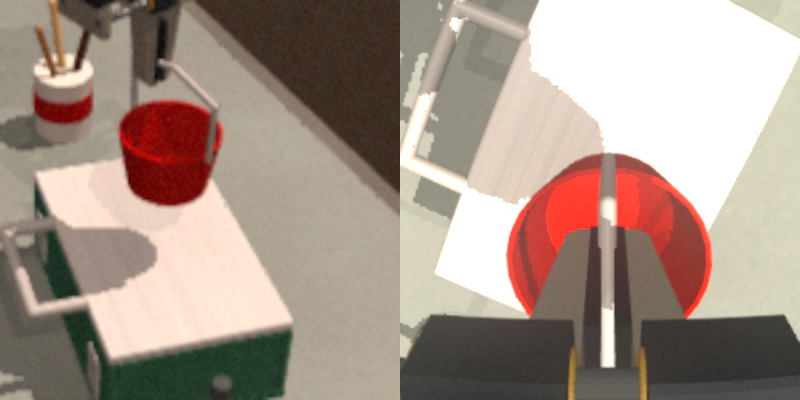

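The pail is held and upright: the peak is at side crop (165,65), just right of the fingers, the right bail corner at (218,105) and the rim centre near (171,133). I'll solve for the peak relative to the TCP.

Run:
```python
from h import *
c,w=pickle.load(open("g1.pkl","rb"))
T=np.array([.6085,-.0102,.303]);yaw=.2526
obs=[((0,0),(165,65)),((-.051,-.014),(218,105)),((0,-.069),(171,133))]
ex=np.array([np.cos(yaw),np.sin(yaw),0]);ey=np.array([-np.sin(yaw),np.cos(yaw),0]);ez=np.array([0,0,1.])
def f(p):
    s,h,t=p
    r=[]
    for (y,z),u in obs:
        Y=s+y*np.cos(t)-z*np.sin(t);Z=h+y*np.sin(t)+z*np.cos(t)
        r+=list(proj(c,T+ey*Y+ez*Z)-(np.array(u)*.375+(250,130)))
    return np.array(r)
r=least_squares(f,(-.028,.008,0));print(r.x,r.fun.round(1))
plan((.33,-.17,.33),-.1552)
```

```text
[-0.02795904  0.00652786 -0.07272032] [ 2.5  0.9 -2.3 -0.8  0.  -0.1]
rz 0.4069 tilt err [-1.800e-03 -1.000e-04  4.069e-01] d [-0.2009 -0.2503 -0.0274] |d| 0.322
```

```bash
echo '{"ticks": [[0, 0, 0.1017, 0, 0, -0.006, 0], [0, 0, 0.1017, 0, 0, -0.006, 0], [0, 0, 0.1017, 0, 0, -0.006, 0], [0, 0, 0.1017, 0, 0, -0.006, 0], [0, 0, 0, 0, 0, 0, 0]]}' | python3 inch.py
echo '{"ticks": [[0, 0, 0, -0.01, -0.0125, 0, 0], [0, 0, 0, -0.0201, -0.025, 0, 0], [0, 0, 0, -0.0201, -0.025, 0, 0], [0, 0, 0, -0.0201, -0.025, 0, 0], [0, 0, 0, -0.0201, -0.025, 0, 0], [0, 0, 0, -0.0201, -0.025, 0, 0], [0, 0, 0, -0.0201, -0.025, 0, 0], [0, 0, 0, -0.0201, -0.025, 0, 0], [0, 0, 0, -0.0201, -0.025, 0, 0], [0, 0, 0, -0.0201, -0.025, 0, 0], [0, 0, 0, -0.01, -0.0125, 0, 0], [0, 0, 0, 0, 0, 0, 0]]}' | python3 inch.py
python3 -c "
from h import *
plan((.3389,-.2557,.236),-.1552)"
```

```text
clock: 5.75
position: [0.609, -0.0102, 0.3275]
orientation: [-0.0, 0.761, 0.648, -0.0]
force: [0.2, 0.3, -1.3]
finger_gap: 0.048
grip_force: 55.0
clock: 6.75
position: [0.3281, -0.1708, 0.3269]
orientation: [-0.001, 0.759, 0.651, -0.001]
force: [0.1, -0.4, -1.1]
finger_gap: 0.043
grip_force: 55.0
rz 0.0012 tilt err [-0.002   0.0003  0.0012] d [-0.0822  0.0238  0.0909] |d| 0.125
```

```bash
echo '{"ticks": [[0, 0, 0, 0, 0, 0.02, 0], [0, 0, 0, 0, 0, 0.03, 0], [0, 0, 0, 0, 0, 0.025, 0], [0, 0, 0, 0, 0, 0.016, 0], [0, 0, 0, -0.012, 0.004, 0, 0], [0, 0, 0, -0.025, 0.008, 0, 0], [0, 0, 0, -0.025, 0.008, 0, 0], [0, 0, 0, -0.015, 0.003, 0, 0], [0, 0, 0, -0.005, 0.001, 0, 0], [0, 0, 0, 0, 0, 0, 0], [0, 0, 0, 0, 0, 0, 0], [0, 0, 0, 0, 0, 0, 0]]}' | python3 inch.py
python3 - <<'E'
from h import *
from cell import bot, vision, probe_bus, job_done
plan((.3389,-.2557,.236),-.1552)
c=vision.capture("side");t=vision.capture("top")
a=cv2.resize(c["img"][210:330,250:370,::-1],(400,400));b=cv2.resize(t["img"][200:320,320:440,::-1],(400,400))
cv2.imwrite("pics/g2.png",cv2.convertScaleAbs(np.hstack([a,b]),alpha=1.4,beta=10))
pickle.dump((c,t),open("g2.pkl","wb"));print(probe_bus.get_state()["position"])
E
```

```text
clock: 7.75
position: [0.3418, -0.2537, 0.2364]
orientation: [-0.001, 0.759, 0.651, 0.0]
force: [-1.1, 1.2, -1.5]
finger_gap: 0.049
grip_force: 55.0
rz 0.0012 tilt err [-0.0008 -0.0009  0.0012] d [-0.0024 -0.0026  0.0004] |d| 0.004
[ 0.34192805 -0.25389275  0.23670567]
```

View pics/g2.png

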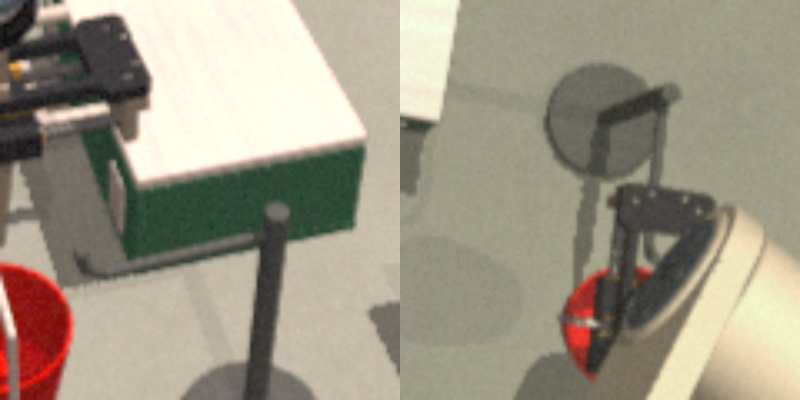

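The crop shows the hook tip at (82,255), with the pail in front of it and its right bail leg at (5,290). Threading it on now.

```bash
echo '{"ticks": [[0, 0, 0, -0.0024, 0.008, 0, 0], [0, 0, 0, 0, 0.012, 0, 0], [0, 0, 0, 0, 0.012, 0, 0], [0, 0, 0, 0, 0.012, 0, 0], [0, 0, 0, 0, 0, 0, 0]]}' | python3 inch.py
echo '{"ticks": [[0, 0, 0, 0, 0.012, 0, 0], [0, 0, 0, 0, 0.012, 0, 0], [0, 0, 0, 0, 0.012, 0, 0], [0, 0, 0, 0, 0.01, 0, 0], [0, 0, 0, 0, 0, 0, 0], [0, 0, 0, 0, 0, 0, 0]]}' | python3 inch.py
python3 - <<'E'
from h import *
from cell import bot, vision, probe_bus, job_done
plan((.5124-.988*.088+.1546*.028,-.3112+.1546*.088+.988*.028,.200),-.1552)
c=vision.capture("side")
a=cv2.resize(c["img"][200:320,270:430,::-1],(800,600),interpolation=cv2.INTER_CUBIC)
cv2.imwrite("pics/g3.png",cv2.convertScaleAbs(a,alpha=1.4,beta=10))
E
```

```text
clock: 8.27
position: [0.388, -0.2646, 0.237]
orientation: [0.001, 0.76, 0.65, 0.0]
force: [-0.1, 0.3, -1.7]
finger_gap: 0.049
grip_force: 55.0
clock: 8.77
position: [0.4309, -0.2711, 0.2365]
orientation: [-0.0, 0.76, 0.65, -0.0]
force: [0.2, 0.6, -1.2]
finger_gap: 0.045
grip_force: 55.0
rz 0.0006 tilt err [-0.0006 -0.0002  0.0006] d [ 0.001  -0.0013  0.0365] |d| 0.037
```

View pics/g3.png

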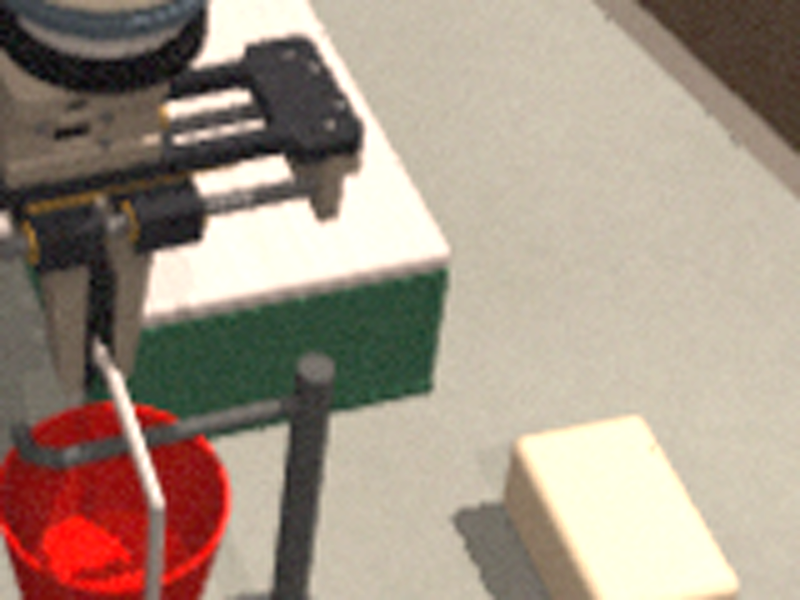

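The crop shows the bail's right slope (105,350) to (155,500) in front of the hook bar, with the fingers behind it. The hook is threaded, so I lower.

```bash
echo '{"ticks": [[0, 0, 0, 0.001, 0, 0.01, 0], [0, 0, 0, 0, 0, 0.01, 0], [0, 0, 0, 0, 0, 0.008, 0], [0, 0, 0, 0, 0, 0.003, 0], [0, 0, 0, 0, 0, 0, 0]]}' | python3 inch.py
echo '{"ticks": [[0, 0, 0, 0, 0, 0.002, 0], [0, 0, 0, 0, 0, 0, 0]]}' | python3 inch.py
echo '{"ticks": [[0, 0, 0, 0, 0, 0.002, 0], [0, 0, 0, 0, 0, 0, 0]]}' | python3 inch.py
```

```text
clock: 9.23
position: [0.4298, -0.2697, 0.2044]
orientation: [-0.001, 0.76, 0.65, -0.0]
force: [-0.7, 0.2, -0.8]
finger_gap: 0.047
grip_force: 55.0
clock: 9.4
position: [0.4307, -0.2702, 0.2037]
orientation: [-0.0, 0.76, 0.65, -0.0]
force: [-0.2, 0.1, -2.6]
finger_gap: 0.044
grip_force: 55.0
clock: 9.57
position: [0.4307, -0.2701, 0.2017]
orientation: [0.0, 0.76, 0.65, 0.0]
force: [-0.7, 0.3, -2.5]
finger_gap: 0.043
grip_force: 55.0
```

```bash
for i in 1 2 3; do echo '{"ticks": [[0, 0, 0, 0, 0, 0.002, 0], [0, 0, 0, 0, 0, 0, 0]]}' | python3 inch.py | grep -E 'pos|force: \['; done
```

```text
position: [0.4309, -0.2702, 0.1998]
force: [0.5, -0.5, -0.7]
position: [0.4312, -0.2705, 0.1985]
force: [-2.0, 1.1, 7.9]
position: [0.4314, -0.2707, 0.1973]
force: [-2.7, 2.7, 16.0]
```

```bash
echo '{"ticks": [[0, 0, 0, 0, 0, -0.0015, 0], [0, 0, 0, 0, 0, -0.001, 0], [0, 0, 0, 0, 0, 0, 0]]}' | python3 inch.py 15
echo '{"ticks": [[0, 0, 0, 0, 0, 0, 0.1], [0, 0, 0, 0, 0, 0, 0.15], [0, 0, 0, 0, 0, 0, 0.2], [0, 0, 0, 0, 0, 0, 0.3], [0, 0, 0, 0, 0, 0, 0.4], [0, 0, 0, 0, 0, 0, 0.4]]}' | python3 inch.py
```

```text
clock: 10.32
position: [0.4307, -0.2701, 0.1983]
orientation: [0.0, 0.76, 0.65, 0.0]
force: [1.3, 0.2, -1.3]
finger_gap: 0.057
grip_force: 15.0
clock: 10.82
position: [0.4307, -0.2701, 0.1983]
orientation: [-0.0, 0.76, 0.65, -0.0]
force: [0.8, -0.1, 0.3]
finger_gap: 0.388
grip_force: 0.0
```

```bash
echo '{"ticks": [[0, 0, 0, 0, 0, -0.004, 0.4], [0, 0, 0, 0, 0, -0.01, 0.4], [0, 0, 0, 0, 0, -0.02, 0.4], [0, 0, 0, 0, 0, -0.03, 0.4], [0, 0, 0, 0, 0, -0.03, 0.4], [0, 0, 0, 0, 0, -0.03, 0.4], [0, 0, 0, 0, 0, -0.01, 0.4], [0, 0, 0, 0, 0, 0, 0.4]]}' | python3 inch.py
python3 -c "
from h import *
plan((.4734,-.0089,.21),-.1741)"
```

```text
clock: 11.48
position: [0.4319, -0.2709, 0.3358]
orientation: [0.003, 0.76, 0.65, 0.001]
force: [0.6, 0.3, 0.1]
finger_gap: 0.403
grip_force: 0.0
rz 0.019 tilt err [0.0054 0.0023 0.019 ] d [ 0.2652 -0.0045  0.1258] |d| 0.294
```

```bash
echo '{"ticks": [[0, 0, 0.019, 0.02, 0, 0, 0.4], [0, 0, 0, 0.034, -0.0005, 0, 0.4], [0, 0, 0, 0.034, -0.0005, 0, 0.4], [0, 0, 0, 0.034, -0.0005, 0.018, 0.4], [0, 0, 0, 0.034, -0.0005, 0.018, 0.4], [0, 0, 0, 0.034, -0.0005, 0.018, 0.4], [0, 0, 0, 0.034, -0.0005, 0.018, 0.4], [0, 0, 0, 0.025, -0.0005, 0.018, 0.4], [0, 0, 0, 0.014, 0, 0.018, 0.4], [0, 0, 0, 0, 0, 0.015, 0.4], [0, 0, 0, 0, 0, 0, 0.4], [0, 0, 0, 0, 0, 0, 0.4]]}' | python3 inch.py
python3 - <<'E'
from h import *
from cell import bot, vision, probe_bus, job_done
plan((.4734,-.0089,.0965),-.1741)
c=vision.capture("side");w=vision.capture("wrist");pickle.dump((c,w),open("h1.pkl","wb"))
a=cv2.resize(c["img"][200:360,280:440,::-1],(400,400));b=cv2.resize(w["img"][30:310,140:420,::-1],(400,400))
cv2.imwrite("pics/h1.png",cv2.convertScaleAbs(np.hstack([a,b]),alpha=1.3,beta=10))
E
```

```text
clock: 12.48
position: [0.4711, -0.0103, 0.2079]
orientation: [-0.001, 0.766, 0.643, -0.001]
force: [0.7, 0.4, 0.7]
finger_gap: 0.401
grip_force: 0.0
rz 0.0006 tilt err [-0.0035  0.0007  0.0006] d [0.0018 0.002  0.1114] |d| 0.111
```

View pics/h1.png

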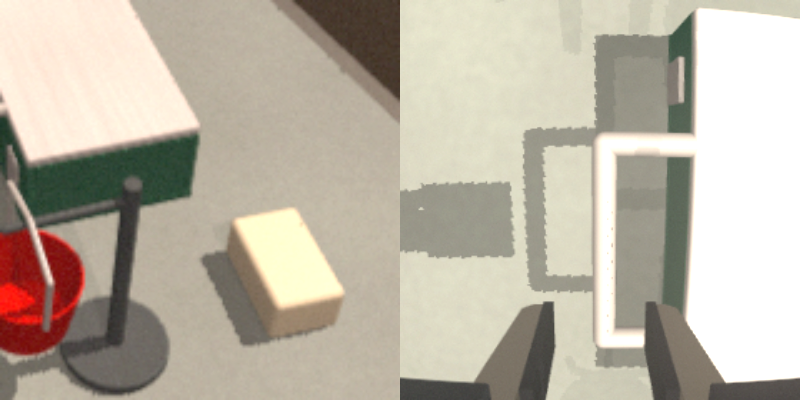

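The left crop shows the pail hanging on the hook with the peak at (10,185). In the right crop the bar runs upright at x≈604, y 135–345, midway between the fingers (553 and 645).

Run:
```python
from h import *
c,w=pickle.load(open("h1.pkl","rb"))
p=[ray(w,140+204.5*.7,30+v*.7,.0965) for v in(135,345)]
m=(p[0]+p[1])/2;print(p,m,np.linalg.norm(p[0]-p[1]));plan(m,-.1741)
```

```text
[array([0.48708537, 0.05948977, 0.0965    ]), array([ 0.46480937, -0.06953719,  0.0965    ])] [ 0.47594737 -0.00502371  0.0965    ] 0.13093577391486666
rz -0.0005 tilt err [ 0.      0.0001 -0.0005] d [0.0063 0.0024 0.1131] |d| 0.113
```

```bash
echo '{"ticks": [[0, 0, 0, 0.004, 0.0022, 0.015, 0.4], [0, 0, 0, 0, 0, 0.025, 0.4], [0, 0, 0, 0, 0, 0.025, 0.4], [0, 0, 0, 0, 0, 0.025, 0.4], [0, 0, 0, 0, 0, 0.015, 0.4], [0, 0, 0, 0, 0, 0.0075, 0.4], [0, 0, 0, 0, 0, 0, 0.4], [0, 0, 0, 0, 0, 0, 0.4]]}' | python3 inch.py
echo '{"ticks": [[0, 0, 0, 0, 0, 0, 0], [0, 0, 0, 0, 0, 0, 0], [0, 0, 0, 0, 0, 0, 0], [0, 0, 0, 0, 0, 0, 0], [0, 0, 0, 0, 0, 0, 0], [0, 0, 0, 0, 0, 0, 0], [0, 0, 0, 0, 0, 0, 0], [0, 0, 0, 0, 0, 0, 0]]}' | python3 inch.py 25
```

```text
clock: 13.25
position: [0.4759, -0.0072, 0.0976]
orientation: [0.0, 0.766, 0.643, 0.0]
force: [-0.5, 0.3, 0.4]
finger_gap: 0.401
grip_force: 0.0
clock: 13.92
position: [0.4751, -0.0068, 0.0971]
orientation: [-0.0, 0.766, 0.643, -0.0]
force: [-2.3, 0.6, 6.2]
finger_gap: 0.143
grip_force: 25.0
```

```bash
cat >> h.py <<'E'
def bar(a): return np.array([-(.23*np.cos(a)-.006*np.sin(a)),.23*np.sin(a)+.006*np.cos(a)])
def ang(g0=(.4751,-.0068,.0971),yaw=-.1741):
    from cell import bot, vision, probe_bus, job_done
    s=probe_bus.get_state();d=s["position"]-np.array(g0)
    x=d[0]*np.cos(yaw)+d[1]*np.sin(yaw)-.23;z=d[2]+.006
    return round(np.arctan2(z,-x)-np.arctan2(.006,.23),4),round(np.hypot(x,z),4)
E
python3 -c "
from h import *
A=[0,.03,.08]+[.08+.07*i for i in range(1,13)]+[.97,1.0,1.03,1.05]
for a,b in zip(A,A[1:]):
    d=bar(b)-bar(a);print(round(b,2),round(d[0],4),round(-d[1],4))"
```

```text
0.03 0.0003 -0.0069
0.08 0.0009 -0.0115
0.15 0.0023 -0.0159
0.22 0.0034 -0.0157
0.29 0.0045 -0.0155
0.36 0.0055 -0.0151
0.43 0.0066 -0.0147
0.5 0.0076 -0.0142
0.57 0.0086 -0.0136
0.64 0.0095 -0.013
0.71 0.0104 -0.0123
0.78 0.0112 -0.0115
0.85 0.012 -0.0107
0.92 0.0127 -0.0099
0.97 0.0095 -0.0065
1.0 0.0058 -0.0037
1.03 0.006 -0.0035
1.05 0.004 -0.0022
```

```bash
echo '{"ticks": [[0, 0, 0, 0, 0.0003, -0.0069, 0], [0, 0, 0, 0, 0.0009, -0.0115, 0], [0, 0, 0, 0, 0.0023, -0.0159, 0], [0, 0, 0, 0, 0.0034, -0.0157, 0], [0, 0, 0, 0, 0.0045, -0.0155, 0], [0, 0, 0, 0, 0.0055, -0.0151, 0], [0, 0, 0, 0, 0, 0, 0], [0, 0, 0, 0, 0, 0, 0]]}' | python3 inch.py 25; python3 -c "
from h import *
print(ang())"
```

```text
clock: 14.58
position: [0.4907, -0.0096, 0.1778]
orientation: [-0.001, 0.766, 0.643, -0.001]
force: [-5.3, 2.7, -1.7]
finger_gap: 0.144
grip_force: 25.0
(np.float64(0.3587), np.float64(0.2311))
```

```bash
echo '{"ticks": [[0, 0, 0, 0, 0.0066, -0.0147, 0], [0, 0, 0, 0, 0.0076, -0.0142, 0], [0, 0, 0, 0, 0.0086, -0.0136, 0], [0, 0, 0, 0, 0.0095, -0.013, 0], [0, 0, 0, 0, 0.0104, -0.0123, 0], [0, 0, 0, 0, 0.0112, -0.0115, 0], [0, 0, 0, 0, 0.012, -0.0107, 0], [0, 0, 0, 0, 0, 0, 0], [0, 0, 0, 0, 0, 0, 0]]}' | python3 inch.py
python3 - <<'E'
from h import *
from cell import bot, vision, probe_bus, job_done
print(ang())
c=vision.capture("side");cv2.imwrite("pics/l1.png",cv2.resize(c["img"][120:300,200:440,::-1],(800,600)))
E
```

```text
clock: 15.33
position: [0.5535, -0.0206, 0.2698]
orientation: [-0.003, 0.766, 0.643, -0.002]
force: [-23.7, 4.3, 26.0]
finger_gap: 0.14
grip_force: 25.0
(np.float64(0.845), np.float64(0.2335))
```

```bash
echo '{"ticks": [[0, 0, 0, 0, -0.0023, -0.0026, 0], [0, 0, 0, 0, 0, 0, 0], [0, 0, 0, 0, 0, 0, 0]]}' | python3 inch.py
python3 - <<'E'
from h import *
from cell import bot, vision, probe_bus, job_done
print(ang(),probe_bus.get_state()["moment"])
c=vision.capture("side");cv2.imwrite("pics/l1.png",cv2.resize(c["img"][130:280,230:430,::-1],(800,600)))
E
```

```text
clock: 15.63
position: [0.5538, -0.0207, 0.2704]
orientation: [-0.0, 0.766, 0.643, -0.0]
force: [-5.4, 1.4, 6.1]
finger_gap: 0.14
grip_force: 25.0
(np.float64(0.8478), np.float64(0.2338)) [ 0.17188734  1.28829222 -0.03752002]
```

View pics/l1.png

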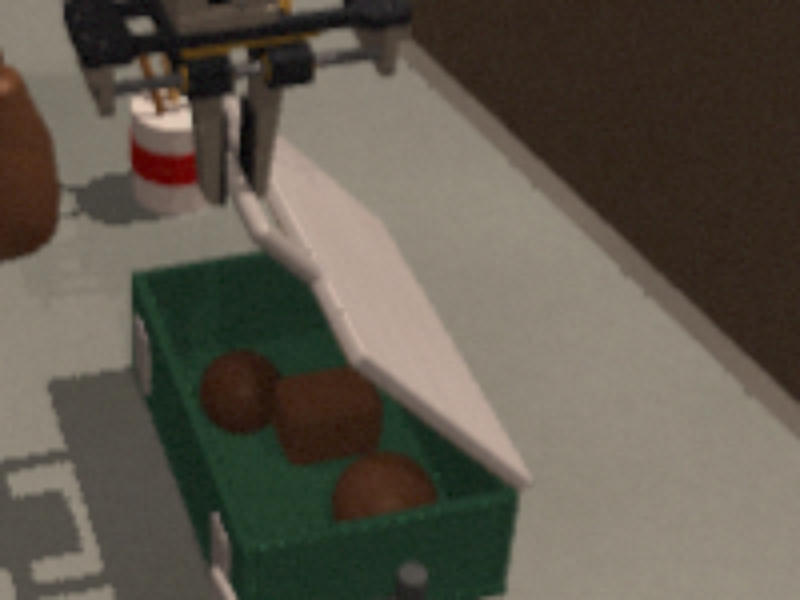

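The lid is open at about 0.85 rad with the bar in the fingers near (240,160). All clear.

```bash
echo '{"ticks": [[0, 0, 0, 0, 0.006, -0.0058, 0], [0, 0, 0, 0, 0.0067, -0.0049, 0], [0, 0, 0, 0, 0.0068, -0.0047, 0], [0, 0, 0, 0, 0, 0, 0], [0, 0, 0, 0, 0, 0, 0]]}' | python3 inch.py; python3 -c "
from h import *
print(ang())"
echo '{"ticks": [[0, 0, 0, 0, 0.007, -0.0044, 0], [0, 0, 0, 0, 0.0072, -0.0042, 0], [0, 0, 0, 0, 0.0073, -0.0039, 0], [0, 0, 0, 0, 0, 0, 0], [0, 0, 0, 0, 0, 0, 0], [0, 0, 0, 0, 0, 0, 0]]}' | python3 inch.py
python3 - <<'E'
from h import *
from cell import bot, vision, probe_bus, job_done
print(ang());c=vision.capture("side");pickle.dump(c,open("l2.pkl","wb"))
E
```

```text
clock: 16.1
position: [0.5744, -0.0244, 0.2863]
orientation: [0.0, 0.766, 0.643, 0.0]
force: [-4.5, 0.8, 5.6]
finger_gap: 0.139
grip_force: 25.0
(np.float64(0.9603), np.float64(0.2341))
clock: 16.6
position: [0.5959, -0.0282, 0.2987]
orientation: [0.0, 0.766, 0.643, 0.0]
force: [-2.7, 0.3, 6.7]
finger_gap: 0.141
grip_force: 25.0
(np.float64(1.0674), np.float64(0.2337))
```

```bash
cat >> h.py <<'E'
def lidfit(c):
    "lid angle whose projected front corner edges best match the bright lid region (side view)"
    im=c["img"].astype(int);v=im.min(2);m=((v>85)&(im.max(2)-v<60)).astype(np.uint8)
    best=[]
    for a in np.arange(.7,1.25,.01):
        P=[]
        for r in(0,.18):
            for y in(.14,-.14):
                for h in(0,.012):
                    P.append(proj(c,w((.6113,-.0332,-.1741),(.09-r*np.cos(a)+h*np.sin(a),y,.0905+r*np.sin(a)+h*np.cos(a)))))
        M=np.zeros_like(m);hull=cv2.convexHull(np.array(P,np.float32)).astype(np.int32);cv2.fillConvexPoly(M,hull,1)
        box=cv2.dilate(M,np.ones((15,15)))
        best.append(((M&m).sum()/(((M|m)&box).sum()),a.round(2)))
    return sorted(best)[::-1][:5]
E
python3 - <<'E'
from h import *
print(lidfit(pickle.load(open("l2.pkl","rb"))))
print([(round(a,3),(bar(b)-bar(a)).round(4)) for a,b in ((1.067,1.027),(1.027,.987),(.987,.947),(.947,.917),(.917,.887))])
E
```

```text
[(np.float64(0.454953510740622), np.float64(1.24)), (np.float64(0.4387653501493528), np.float64(1.23)), (np.float64(0.4277910549675657), np.float64(1.22)), (np.float64(0.42759328996918866), np.float64(1.21)), (np.float64(0.41594454072790293), np.float64(1.2))]
[(1.067, array([-0.0081, -0.0044])), (1.027, array([-0.0079, -0.0047])), (0.987, array([-0.0077, -0.005 ])), (0.947, array([-0.0056, -0.004 ])), (0.917, array([-0.0055, -0.0041]))]
```

Run:
```python
from h import *
c=pickle.load(open("l2.pkl","rb"))
for a in(.78,.82,.85,.88,.92):
    print(a,[((proj(c,w((.6113,-.0332,-.1741),(.09-r*np.cos(a)+h*np.sin(a),-.14,.0905+r*np.sin(a)+h*np.cos(a))))-(230,130))*4).round() for r in(0,.18) for h in(0,.012)])
```

```text
0.78 [array([519., 497.]), array([533., 485.]), array([334., 380.]), array([349., 366.])]
0.82 [array([519., 497.]), array([534., 485.]), array([344., 371.]), array([359., 358.])]
0.85 [array([519., 497.]), array([534., 486.]), array([351., 365.]), array([367., 352.])]
0.88 [array([519., 497.]), array([534., 486.]), array([358., 359.]), array([375., 346.])]
0.92 [array([519., 497.]), array([535., 486.]), array([368., 352.]), array([385., 339.])]
```

The lid's front corner in the earlier picture, about (358,357), matches 0.85 rad. The TCP-derived angle holds, so I ease back to 0.887.

```bash
echo '{"ticks": [[0, 0, 0, 0, -0.004, 0.0022, 0], [0, 0, 0, 0, -0.0041, 0.0022, 0], [0, 0, 0, 0, -0.004, 0.0023, 0], [0, 0, 0, 0, -0.0039, 0.0024, 0], [0, 0, 0, 0, -0.0039, 0.0025, 0], [0, 0, 0, 0, -0.0038, 0.0025, 0], [0, 0, 0, 0, -0.0056, 0.004, 0], [0, 0, 0, 0, -0.0055, 0.0041, 0], [0, 0, 0, 0, 0, 0, 0], [0, 0, 0, 0, 0, 0, 0], [0, 0, 0, 0, 0, 0, 0]]}' | python3 inch.py
python3 - <<'E'
from h import *
from cell import bot, vision, probe_bus, job_done
print(ang());c=vision.capture("side")
# pail still on hook: red blob centroid vs the earlier hanging picture
for i in(pickle.load(open("h1.pkl","rb"))[0]["img"],c["img"]):
    m=(i[:,:,0]>110)&(i[:,:,1]<50)&(np.arange(420)[:,None]>220);y,x=np.nonzero(m);print(len(x),x.mean(),y.mean())
E
```

```text
clock: 17.57
position: [0.5608, -0.0219, 0.2754]
orientation: [0.0, 0.766, 0.643, -0.0]
force: [2.0, -1.1, -2.8]
finger_gap: 0.139
grip_force: 25.0
(np.float64(0.8849), np.float64(0.2333))
682 284.16715542521996 314.0190615835777
756 284.6216931216931 313.85449735449737
```

Angle is about 0.885 rad (50.7°, 6.6° below balance), the bar is held, and the pail is still hanging.

```bash
echo '{"ticks": [[0, 0, 0, 0, 0, 0, 0], [0, 0, 0, 0, 0, 0, 0], [0, 0, 0, 0, 0, 0, 0], [0, 0, 0, 0, 0, 0, 0], [0, 0, 0, 0, 0, 0, 0], [0, 0, 0, 0, 0, 0, 0]]}' | python3 inch.py; python3 -c "
from h import *
from cell import bot, vision, probe_bus, job_done
print(ang());print(job_done())"
```

```text
clock: 18.12
position: [0.5609, -0.022, 0.2756]
orientation: [0.0, 0.766, 0.643, 0.0]
force: [4.6, -0.5, -6.5]
finger_gap: 0.145
grip_force: 25.0
(np.float64(0.8858), np.float64(0.2334))
the job is handed in; nothing more can be done
None
```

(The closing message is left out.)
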